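# Carry the covered parts tin shut and tip it into the horned bin

## Robot

A 7-joint arm with a two-finger parallel gripper is mounted at the origin on a cart in front of the work surface, level with it; the furniture and walls round the work are solid. World frame = base frame: x ahead of the robot, y to its left, z up, the work surface at z = 0. Lengths are in m, angles in rad, forces in N, time in s.
With the tool pointing down it reaches from about 0.4 to 0.875 m from the base axis. Payload 19.3 kg.
Tool frame: the origin (TCP) lies midway between the tips of the shut fingers; the grasp point (between the pads) lies 19 mm behind it; z points along the fingers, y is the line along which they close (so a half turn about z gives the same grasp; the last joint's range is limited). The gripper opens to 85 mm and grips with 20 to 120 N. Pads are 22 mm wide; open, the fingers measure 114 mm over their backs; the gripper's body (76 mm by 85 mm) begins 54 mm behind the grasp point. The pads swing forward as they close: fully open they stand 13 mm farther back than shut.
Start: joints at [-1.21, 0.521, -0.036, 1.599, 0.021, 1.021, -0.113], TCP at [0.261, 0.568, 0.231] pointing down, gripper open.
Joint ranges: [-2.91, 2.91], [-0.3, 2.13], [-1.5, 1.42], [0.17, 2.43], [-1.26, 4.41], [0.16, 1.93], [-2.52, 2.52]. Speed limits (rad/s): [1.89, 1.89, 2.39, 2.39, 3.01, 3.01, 3.01].

## Interface

Orientations are given as [roll, pitch, yaw] about the fixed x, y, z axes, in that order (R = Rz(yaw) Ry(pitch) Rx(roll)).
In Python, from workcell import telemetry, grab_frame, calibration, bot, outline_of, landmark_of gives the robot as it stands. The module is installed in compiled form; this text tells all that it offers.
- The arm moves only by the shell command python3 -m inch 'ROWS' [FORCE]. ROWS is JSON, a list of rows, each a list of 7 numbers: the shift along the tool's x, y, z in m, then the turn, a rotation vector about the tool's x, y, z in rad, then the closure, from 0 (fully open) to 1 (shut). A call has 1 to 5 rows; each row shifts and turns the commanded pose from where the row before left it, along the tool's axes as they then stand; what a row does not reach is not made up. A row lasts 1/10 s, in which the tool goes at most 50 mm and 8.59 degrees, less where a joint would pass 70% of its speed; a pose out of reach is approached as far as the arm can. A call is refused whole if a number of a shift passes 0.05 or a number of a turn 0.15, either way. A call with a gripper value outside its range is refused whole. The fingers move at their own pace and stop on an object; FORCE is the grip in N (left out, the last holds). Time passes only in rows, so rows that do not move let the fingers close. It gives the time, the measured TCP pose, the force, the opening and the grip force at its end, in the units of the state.
- telemetry.observe(): the state, without advancing time (a new reading comes with each control period).
- grab_frame(name): name is "scene" or "side" or "wrist"; returns the picture (400x640x3 uint8, red, green, blue); there is no depth.
- calibration(name): a dict with "fovy" (degrees; the focal length in pixels is half the picture's height over the tangent of half this angle, whatever the lens; pixels are square), "cx", "cy" (the principal point, pixels), "pose" (4x4, takes a point from camera to world coordinates). Camera axes: x right, y down, z forward; pixel columns grow to the right and rows downward; lengths in m; the calibration is good to about 2 mm. A picture is of the moment at which its call begins: read the wrist's pose just before it. calibration takes no time and is no camera call; for the wrist camera it gives the pose at the moment of the call.
- bot.job_done(): hands the job in; it is judged then, once.
Trained networks look in the newest picture that a camera, given by its name, has taken for a name from the list of things; names that differ only in an ending like _2 or _b are one class to them, and where a whole thing is asked for, a point or a joint stands for the part that bears it (a point fixed in the world has none). Each returns a list of dicts, best first, with "score" (0 to 1); they miss things now and then, are a little off and sometimes report something else, mostly with a low value. They report only what shows in the picture. A call takes as long as a camera call.
- outline_of(label, camera): "region" (400x640 bool, what is visible of it) and "rect" ([left, top, right, bottom] in pixels, round what is visible of it).
- landmark_of(label, camera): "xy" ([column, row] in pixels: a listed point, or the origin of a listed thing).
The state is a dict: "clock": time; "qpos": joint angles; "qd": joint speeds; "joint_efforts": joint torques, N m; "position": TCP position; "tool_rot": TCP orientation; "force": force on the tool from outside, world axes, zero at the start; "moment": the same for the moment, N m; "grip_width": finger opening in m; "finger_force": force on a finger pad.
Only numpy, scipy, OpenCV 4.12 (cv2) and the standard library are available. Lean on these libraries where they do the work, as an engineer would, in place of code of your own. Each camera call takes 0.05 s, during which the arm holds its last target. There are 200 camera calls.

## Task

Pick up the small covered metal tin so that the fingers keep its loose sliding lid shut, and carry it to the grey bin with two upright horns, where you slide the lid back by letting the horns stop its cross bar. Tip the black connector housing out over the tin's nose into the bin, then stand the tin upright on the desk, outside the bin. The lid stays shut until the tin is at the bin, and the spool, spray can and battery stay where they are.

Things in the scene. Friction and masses are not known exactly. Their poses are not given: they have to be found in the camera images.
- tin: Aluminium parts tin, 124 (x) x 56 (y) x 49 mm high with lid, 0.21 kg, open on top under the lid. Origin: centre of its underside; z up, +x to the nose. Inside, a level floor from x = -59 to 0, then a ramp rising 24 degrees to the mouth at the nose. Inside is polished (friction about 0.2): with the lid back, 45 to 55 degrees of tip, nose down, empties it.
- tin_grip (a point): Where to grasp the tin from above, fingers closing along its y (56 mm): x = -38, z = 22 mm in its frame. Black rubber grips on the body (z 3 to 21, x -62 to -10) lie flush there with the lid's side skirts above them (z 22 to 40), so pads reaching over both hold body and lid together. Fingers here stay on the skirts over the lid's whole travel.
- lid (a joint): How far the tin's steel lid has slid back towards the tin's -x, m: 0 shut, 0.055 fully open (stop); it slides freely and cannot come off. Its polished skirts (friction 0.25) slip between gripping fingers when the cross bar is pushed back with 5 to 15 N, while the rubber grips (0.6) hold; a grip of about 30 N suits.
- lid_bar (a point): Middle of the dark steel cross bar on the lid's front end, 8 x 112 x 8 mm, lying along the tin's y; it sticks out 28 mm beyond the tin on both sides. Shut: at x = 57, z = 44.5 mm in the tin's frame (bar z 40.5 to 48.5); moves back with the lid.
- tin_mouth (a point): Middle of the tin's mouth edge at the nose, top of the ramp: x = 61, z = 30 mm in the tin's frame.
- bin: Open grey bin, fixed, 128 (x) x 138 (y) mm, on 55 mm legs; inner floor 59, rim 97 mm above the desk. Origin: centre under it, on the desk; z up. At its entry side (-x) two flat horns, 22 wide, 6 thick, stand at y = +-51 to 160 mm above the desk, outer face at x = -69. The tin's nose fits between them (gap 80), moved along the bin's +x with its underside 101 to 113 mm up; they stop the lid's bar.
- housing: Black moulded connector housing, 26 x 32 x 21 mm, 25 g, origin at the centre of its underside; starts inside the closed tin on the level floor.
- spool: Reel of solder wire, 56 mm across, 38 mm high, standing between tin and bin; origin at the centre of its underside. Bystander.
- spray_can: Slim red can, 35 mm across, 132 mm high, standing on the desk; origin at the centre of its underside. Bystander.
- battery: Blue block battery, 26 x 49 x 17 mm, lying on the desk; origin at the centre of its underside. Bystander.

How it is judged:
By the outcome, as a careful person would: the job done as asked, in the order asked, and still so for the second after the job is handed in, with the robot touching nothing.
It also fails if it takes over 61 s, if anything falls off the work surface, if the arm or the gripper's body presses on something with over 40 N, if the wrist force passes 120 N, or if a joint passes its speed limit or range.

## Working session

There is one attempt and no reset: what is moved stays moved. The work goes in short steps, Python scripts to look and compute and a shell command to move; the robot and the scene stay as the last step left them, time stands still between calls to the robot, and variables do not carry over. Pictures are saved under pics/ and viewed, at most 10 in all, crops included, and the job is handed in when it is done.

```bash
mkdir -p pics
cat > h.py <<'E'
import numpy as np, cv2
from workcell import telemetry, grab_frame, calibration, bot, outline_of, landmark_of
from scipy.spatial.transform import Rotation as R
def ray(cam,xy):
    c=calibration(cam); f=200/np.tan(np.radians(c["fovy"])/2); P=np.array(c["pose"])
    d=P[:3,:3]@np.array([(xy[0]-c["cx"])/f,(xy[1]-c["cy"])/f,1]); return P[:3,3],d
def at_z(cam,xy,z):
    o,d=ray(cam,xy); return o+d*(z-o[2])/d[2]
def proj(cam,p):
    c=calibration(cam); f=200/np.tan(np.radians(c["fovy"])/2); P=np.array(c["pose"])
    q=P[:3,:3].T@(np.array(p)-P[:3,3]); return np.array([c["cx"]+f*q[0]/q[2],c["cy"]+f*q[1]/q[2]])
def snap(cam,name=None):
    im=grab_frame(cam)
    if name: cv2.imwrite("pics/"+name,im[:,:,::-1])
    return im
E
python3 - <<'E'
from h import *
s=telemetry.observe(); print({k:np.round(v,3).tolist() for k,v in s.items()})
Z={"tin":0,"tin_grip":.022,"lid_bar":.0445,"tin_mouth":.03,"bin":0,"spool":0,"spray_can":0,"battery":0}
for cam in("scene","side"):
    snap(cam,cam+"0.png")
    print(cam,np.round(np.array(calibration(cam)["pose"])[:3,3],2))
    for n,z in Z.items():
        for r in landmark_of(n,cam)[:2]: print(n,round(r["score"],2),np.round(r["xy"],0),np.round(at_z(cam,r["xy"],z),3))
E
```

```text
{'clock': 0.0, 'qpos': [-1.21, 0.522, -0.036, 1.6, 0.021, 1.021, -0.113], 'qd': [0.001, 0.001, 0.001, -0.001, 0.001, -0.002, -0.001], 'joint_efforts': [-0.001, -92.71, 1.979, -36.992, 0.018, 0.008, -0.0], 'position': [0.261, 0.568, 0.231], 'tool_rot': [-3.14, 0.0, 2.711], 'force': [-0.286, -0.158, 0.339], 'moment': [-0.055, -0.019, -0.048], 'finger_force': 0.0, 'grip_width': 0.085}
scene [-0.02 -0.66  0.51]
tin 0.79 [364. 299.] [ 0.42  -0.308  0.   ]
tin_grip 0.66 [385. 303.] [ 0.417 -0.35   0.022]
lid_bar 0.96 [334. 261.] [ 0.414 -0.248  0.044]
tin_mouth 0.96 [339. 265.] [ 0.427 -0.248  0.03 ]
bin 0.77 [242. 186.] [0.507 0.12  0.   ]
spool 0.69 [252. 228.] [ 0.419 -0.027  0.   ]
spool 0.66 [383. 301.] [ 0.439 -0.331  0.   ]
spray_can 0.75 [317. 183.] [0.637 0.015 0.   ]
spray_can 0.43 [363. 300.] [ 0.418 -0.308  0.   ]
battery 0.7 [294. 180.] [0.609 0.064 0.   ]
side [ 0.42 -0.9   0.43]
tin 0.97 [270. 276.] [ 0.418 -0.295  0.   ]
tin_grip 0.96 [270. 284.] [ 0.418 -0.349  0.022]
lid_bar 0.71 [269. 246.] [ 0.42  -0.256  0.044]
tin_mouth 0.76 [269. 248.] [ 0.42 -0.24  0.03]
bin 0.63 [291. 190.] [ 0.497  0.142 -0.   ]
spool 0.61 [266. 215.] [ 0.418 -0.024  0.   ]
spool 0.22 [335. 193.] [0.625 0.09  0.   ]
spray_can 0.92 [344. 198.] [0.642 0.05  0.   ]
battery 0.64 [332. 196.] [0.613 0.076 0.   ]
```

View pics/scene0.png

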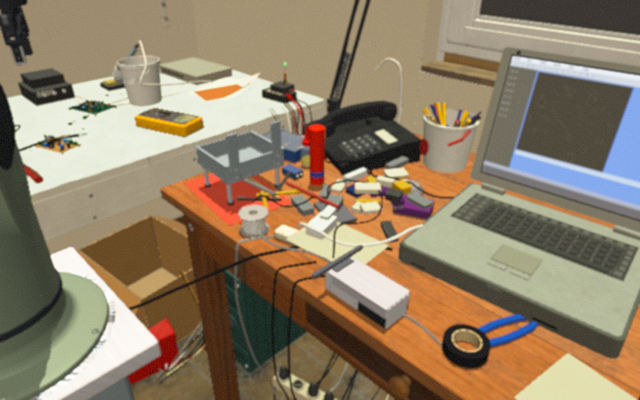

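View pics/side0.png

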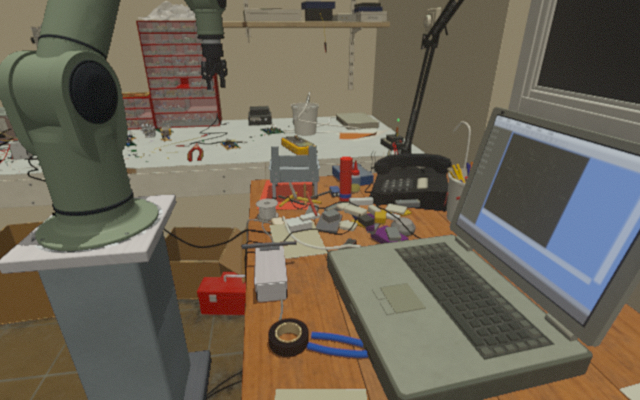

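The scene picture shows the tin at about (368,290), nose towards the bin. The bin is at (240,160), with horns at about (235,150) and (277,145) on its near side. The spool is at (253,220) and the red can at (317,155). The side view agrees. I'll move over the bin first and look from the wrist.

```bash
python3 -m inch '[[-0.035,-0.024,-0.008,0,0,0,0],[-0.035,-0.024,-0.008,0,0,0,0],[-0.035,-0.024,-0.008,0,0,0,0],[-0.035,-0.024,-0.008,0,0,0,0],[-0.035,-0.024,-0.008,0,0,0,0]]'
python3 -m inch '[[-0.035,-0.024,-0.008,0,0,0,0],[-0.035,-0.024,-0.008,0,0,0,0],[-0.035,-0.024,-0.008,0,0,0,0],[-0.035,-0.024,-0.008,0,0,0,0],[-0.035,-0.024,-0.008,0,0,0,0]]'
python3 -m inch '[[0,0,-0.02,0,0,0.14,0],[0,0,-0.02,0,0,0.14,0],[0,0,-0.02,0,0,0.14,0],[0,0,0,0,0,0.14,0],[0,0,0,0,0,0.14,0]]'
python3 -m inch '[[0,0,0,0,0,0.14,0],[0,0,0,0,0,0.14,0],[0,0,0,0,0,0.14,0],[0,0,0,0,0,0,0]]'
python3 - <<'E'
from h import *
s=telemetry.observe(); print({k:np.round(s[k],3).tolist() for k in ("clock","qpos","position","tool_rot")})
print(np.round(calibration("wrist")["pose"],3).tolist())
Z={"bin":0,"spool":0,"spray_can":0,"battery":0,"tin":0}
snap("wrist","w1.png")
for n,z in Z.items():
    for r in landmark_of(n,"wrist")[:2]: print(n,round(r["score"],2),np.round(r["xy"],0),np.round(at_z("wrist",r["xy"],z),3))
E
```

```text
clock: 1.4
position: [0.3706, 0.3842, 0.2717]
tool_rot: [3.141, 0.0, 2.711]
force: [0.5, 0.9, -0.2]
grip_width: 0.0856
finger_force: 0.0
clock: 1.9
position: [0.4795, 0.202, 0.3119]
tool_rot: [3.141, 0.0, 2.711]
force: [0.1, 0.6, -0.2]
grip_width: 0.0855
finger_force: 0.0
clock: 2.4
position: [0.4789, 0.2037, 0.3719]
tool_rot: [3.141, -0.0, 2.005]
force: [-0.5, 0.9, 0.2]
grip_width: 0.0855
finger_force: 0.0
clock: 2.8
position: [0.4788, 0.2037, 0.3714]
tool_rot: [3.141, -0.0, 1.588]
force: [-1.0, 0.9, -0.4]
grip_width: 0.0852
finger_force: 0.0
{'clock': 2.8, 'qpos': [-0.74, 0.23, 0.278, 1.687, -0.066, 1.234, -0.43], 'position': [0.479, 0.204, 0.371], 'tool_rot': [3.141, -0.0, 1.588]}
[[1.0, 0.017, 0.005, 0.478], [0.018, -0.952, -0.305, 0.28], [-0.0, 0.305, -0.952, 0.513], [0.0, 0.0, 0.0, 1.0]]
bin 0.56 [332. 197.] [0.507 0.122 0.   ]
spool 0.61 [287. 278.] [ 0.429 -0.04   0.   ]
spray_can 0.87 [404. 253.] [0.641 0.019 0.   ]
battery 0.86 [394. 219.] [0.617 0.084 0.   ]
```

View pics/w1.png

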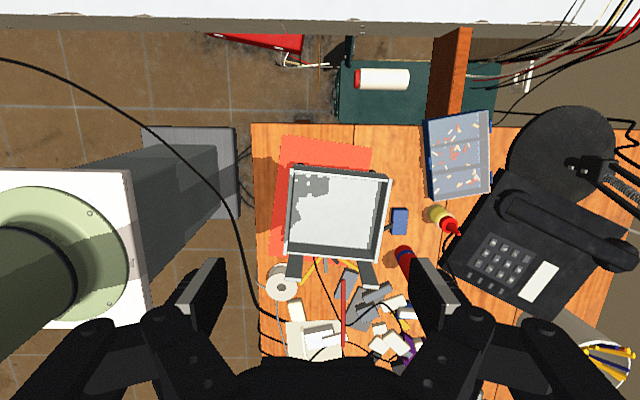

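The wrist view shows the bin rim with corners near (292,168), (390,178), (380,262) and (283,257). The horns are at its lower edge near (295,265) and (367,272), and the spool is at (282,283). I'll fit the bin pose to its outline.

```bash
cat >> h.py <<'E'
from scipy.optimize import minimize
def box(x0,x1,y0,y1,z0,z1): return np.array([[x,y,z] for x in(x0,x1) for y in(y0,y1) for z in(z0,z1)])
BIN=[box(-.064,.064,-.069,.069,.055,.097)]+[box(-.069,-.063,s*.051-.011,s*.051+.011,.06,.16) for s in(1,-1)]+[box(a-.003,a+.003,b-.003,b+.003,0,.06) for a in(-.06,.06) for b in(-.065,.065)]
TIN=[box(-.062,.062,-.028,.028,0,.044),box(.053,.061,-.056,.056,.0405,.0485)]
def fit(parts,cam,mask,x0):
    c=calibration(cam); f=200/np.tan(np.radians(c["fovy"])/2); P=np.array(c["pose"])
    m=mask.astype(np.uint8)
    def cost(v):
        im=np.zeros((400,640),np.uint8); co,si=np.cos(v[2]),np.sin(v[2])
        for p in parts:
            w=np.c_[v[0]+co*p[:,0]-si*p[:,1],v[1]+si*p[:,0]+co*p[:,1],p[:,2]]
            q=(w-P[:3,3])@P[:3,:3]; uv=np.c_[c["cx"]+f*q[:,0]/q[:,2],c["cy"]+f*q[:,1]/q[:,2]]
            cv2.fillConvexPoly(im,np.round(cv2.convexHull(uv.astype(np.float32))*16).astype(np.int32),1,shift=4)
        return 1-(im&m).sum()/max((im|m).sum(),1)
    s=np.array([[0,0,0],[.02,0,0],[0,.02,0],[0,0,.15]])+x0
    r=minimize(cost,x0,method="Nelder-Mead",options=dict(initial_simplex=s,xatol=1e-4,fatol=1e-5))
    return r.x,1-r.fun
E
python3 - <<'E'
from h import *
for cam in("wrist","scene","side"):
    if cam!="wrist": snap(cam)
    o=outline_of("bin",cam)
    if o: print(cam,o[0]["score"],o[0]["rect"],fit(BIN,cam,o[0]["region"],np.array([.505,.125,1.5])))
E
```

```text
wrist 0.7 [282.4, 160.7, 392.1, 287.1] (array([0.50662185, 0.12150885, 1.48992357]), np.float64(0.9593217016271319))
scene 0.63 [196.7, 122.7, 283.2, 205.4] (array([0.50848119, 0.11895806, 1.4629929 ]), np.float64(0.8639861007694217))
side 0.95 [268.7, 144.4, 317.4, 200.2] (array([0.50833142, 0.12955343, 1.49936547]), np.float64(0.8843498273878021))
```

```bash
python3 -m inch '[[-0.04,-0.0055,0,0,0,0,0],[-0.04,-0.0055,0,0,0,0,0],[-0.04,-0.0055,0,0,0,0,0],[-0.04,-0.0055,0,0,0,0,0],[-0.04,-0.0055,0,0,0,0,0]]'
python3 -m inch '[[-0.04,-0.0055,0,0,0,0,0],[-0.04,-0.0055,0,0,0,0,0],[-0.04,-0.0055,0.02,0,0,0,0],[-0.04,-0.0055,0.03,0,0,0,0],[-0.04,-0.0055,0.03,0,0,0,0]]'
python3 -m inch '[[-0.04,-0.0055,0.02,0,0,0,0],[-0.04,-0.0055,0.02,0,0,0,0],[0,0,0,0,0,0,0],[0,0,0,0,0,0,0]]'
python3 - <<'E'
from h import *
s=telemetry.observe(); print({k:np.round(s[k],4).tolist() for k in ("clock","qpos","position","tool_rot")})
snap("wrist","w2.png")
o=outline_of("tin","wrist")
for r in o[:1]: print(r["score"],r["rect"],fit(TIN,"wrist",r["region"],np.array([.418,-.305,1.55])))
for n,z in {"tin_grip":.022,"lid_bar":.0445,"tin_mouth":.03}.items():
    for r in landmark_of(n,"wrist")[:1]: print(n,round(r["score"],2),np.round(r["xy"],0),np.round(at_z("wrist",r["xy"],z),4))
E
```

```text
clock: 3.85
position: [0.4549, 0.0016, 0.3715]
tool_rot: [3.141, -0.0, 1.591]
force: [1.8, -0.3, 0.4]
grip_width: 0.0853
finger_force: 0.0
clock: 4.35
position: [0.4316, -0.1984, 0.2911]
tool_rot: [3.14, 0.0, 1.592]
force: [1.4, 0.6, 1.2]
grip_width: 0.0853
finger_force: 0.0
clock: 4.75
position: [0.4219, -0.2777, 0.2512]
tool_rot: [-3.14, -0.0, 1.589]
force: [0.7, 1.3, -0.5]
grip_width: 0.0854
finger_force: 0.0
{'clock': 4.75, 'qpos': [0.0199, 0.3521, 0.5761, 1.908, -0.2325, 0.9488, 0.723], 'position': [0.4219, -0.2777, 0.2512], 'tool_rot': [-3.1403, -0.0001, 1.589]}
0.94 [265.9, 137.7, 369.5, 246.0] (array([ 0.42069198, -0.3080873 ,  1.56648898]), np.float64(0.9131962748198911))
tin_grip 0.94 [319. 220.] [ 0.4267 -0.3451  0.022 ]
lid_bar 0.95 [315. 149.] [ 0.4209 -0.2524  0.0445]
tin_mouth 0.91 [318. 142.] [ 0.4231 -0.2459  0.03  ]
```

View pics/w2.png

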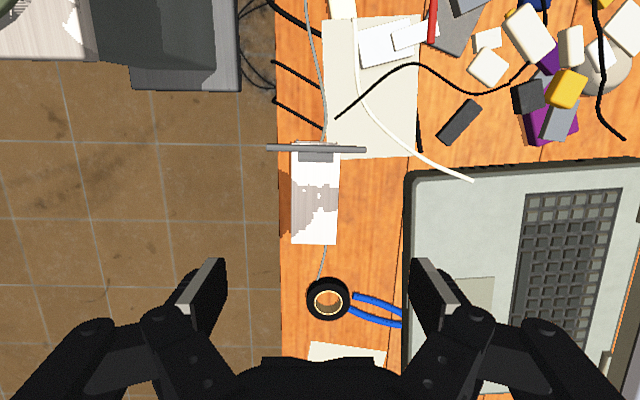

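The wrist view shows the tin body at cols 291–341, rows 145–244, lid shut. The bar runs from (266,147) to (366,149), and the laptop edge is clear at col 405. The tin is at (0.421,-0.308) with yaw 1.567, so I'm descending.

```bash
python3 -m inch '[[-0.034,-0.001,0.03,0,0,0.022,0],[-0.034,0,0.04,0,0,0,0],[0,0,0.04,0,0,0,0],[0,0,0.04,0,0,0,0],[0,0,0.04,0,0,0,0]]'
python3 -m inch '[[0,0,0.025,0,0,0,0],[0,0,0.015,0,0,0,0],[0,0,0.01,0,0,0,0],[0,0,0.006,0,0,0,0],[0,0,0,0,0,0,0]]'
python3 -m inch '[[0,0,0.002,0,0,0,0],[0,0,0.001,0,0,0,0],[0,0,0.001,0,0,0,0],[0,0,0,0,0,0,0]]'
```

```text
clock: 5.5
position: [0.4227, -0.343, 0.0624]
tool_rot: [3.141, 0.0, 1.57]
force: [1.3, 0.8, -0.9]
grip_width: 0.0853
finger_force: 0.0
clock: 6.0
position: [0.4224, -0.3435, 0.0078]
tool_rot: [3.141, 0.0, 1.569]
force: [-0.0, 0.2, 0.4]
grip_width: 0.0855
finger_force: 0.0
clock: 6.4
position: [0.4222, -0.3435, 0.0038]
tool_rot: [3.141, 0.0, 1.569]
force: [-0.0, -0.3, 0.3]
grip_width: 0.0856
finger_force: 0.0
```

```bash
python3 -m inch '[[-0.003,-0.001,0.003,0,0,0,0],[0,0,0,0,0,0,0.1],[0,0,0,0,0,0,0.2],[0,0,0,0,0,0,0.3],[0,0,0,0,0,0,0.4]]' 30
python3 -m inch '[[0,0,0,0,0,0,0.5],[0,0,0,0,0,0,0.6],[0,0,0,0,0,0,0.6],[0,0,0,0,0,0,0.6],[0,0,0,0,0,0,0.6]]' 30
python3 - <<'E'
from h import *
snap("wrist","w3.png"); snap("side","s3.png")
for n,z in {"lid_bar":.0445,"tin_mouth":.03}.items():
    for r in landmark_of(n,"wrist")[:1]: print(n,round(r["score"],2),np.round(r["xy"],0),np.round(at_z("wrist",r["xy"],z),4))
E
```

```text
clock: 6.9
position: [0.421, -0.3465, 0.0007]
tool_rot: [-3.142, -0.0, 1.569]
force: [-0.3, -0.3, 0.8]
grip_width: 0.0556
finger_force: 31.7
clock: 7.4
position: [0.421, -0.3465, 0.0006]
tool_rot: [-3.142, 0.0, 1.569]
force: [-2.6, 0.0, 4.4]
grip_width: 0.0561
finger_force: 32.1
lid_bar 0.83 [310.  34.] [ 0.4193 -0.2525  0.0445]
tin_mouth 0.63 [314.  27.] [ 0.4205 -0.2481  0.03  ]
```

View pics/w3.png

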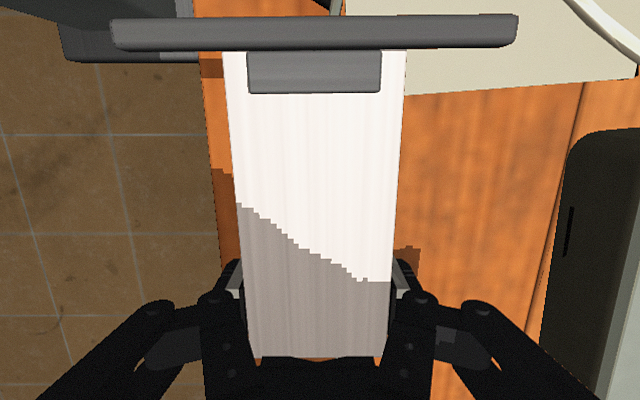

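The close view shows the lid shut, bar across the top at rows 15–50, and the fingers on both sides at the rear (opening 56 mm, 32 N). I'll lift, carry to just before the horns, and check.

```bash
python3 -m inch '[[0,0,-0.01,0,0,0,0.6],[0,0,-0.02,0,0,0,0.6],[0,0,-0.03,0,0,0,0.6],[0,0,-0.03,0,0,0,0.6],[0,0,-0.017,0,0,0,0.6]]' 30
python3 -m inch '[[0.015,0.004,0,0,0,0,0.6],[0.025,0.007,0,0,0,0,0.6],[0.03,0.008,0,0,0,0,0.6],[0.03,0.008,0,0,0,0,0.6],[0.03,0.008,0,0,0,0,0.6]]' 30
python3 -m inch '[[0.03,0.008,0,0,0,0,0.6],[0.03,0.008,0,0,0,0,0.6],[0.03,0.008,0,0,0,0,0.6],[0.02,0.006,0,0,0,0,0.6],[0.011,0.004,0,0,0,0.079,0.6]]' 30
python3 -m inch '[[0,0,0,0,0,0,0.6],[0,0,0,0,0,0,0.6]]' 30
python3 - <<'E'
from h import *
s=telemetry.observe(); print({k:np.round(s[k],4).tolist() for k in ("clock","qpos","position","tool_rot")})
z=s["position"][2]
snap("wrist","w4.png")
for n,h in {"lid_bar":.0445,"tin_mouth":.03}.items():
    for r in landmark_of(n,"wrist")[:1]: print(n,round(r["score"],2),np.round(r["xy"],0),np.round(at_z("wrist",r["xy"],z+h),4))
for r in outline_of("bin","wrist")[:1]: print(r["rect"],r["score"])
for sx in(1,-1):
    c,si=np.cos(1.49),np.sin(1.49); a,b=-.069,sx*.051
    print(proj("wrist",[.507+c*a-si*b,.1215+si*a+c*b,.16]))
E
```

```text
clock: 8.1
position: [0.4215, -0.3468, 0.1101]
tool_rot: [3.14, 0.001, 1.569]
force: [0.7, -0.5, -2.5]
grip_width: 0.0556
finger_force: 32.7
clock: 8.6
position: [0.4566, -0.2153, 0.1081]
tool_rot: [3.141, -0.0, 1.569]
force: [1.1, -0.1, -1.8]
grip_width: 0.0555
finger_force: 32.6
clock: 9.1
position: [0.4911, -0.0934, 0.108]
tool_rot: [3.141, -0.001, 1.492]
force: [-0.4, -1.1, -1.7]
grip_width: 0.0559
finger_force: 32.7
clock: 9.3
position: [0.4905, -0.0958, 0.1078]
tool_rot: [3.141, 0.0, 1.492]
force: [-0.3, -0.7, -1.9]
grip_width: 0.0558
finger_force: 32.7
{'clock': 9.3, 'qpos': [-0.3052, 0.5748, 0.517, 2.0502, -0.4714, 0.6325, 0.4511], 'position': [0.4905, -0.0958, 0.1078], 'tool_rot': [3.1415, 0.0003, 1.4918]}
lid_bar 0.78 [312.  37.] [ 0.4968 -0.0034  0.1523]
[110.6, 15.1, 518.9, 357.8] 0.26
[  55.75158224 -283.54467541]
[ 564.97177402 -283.40181527]
```

View pics/w4.png

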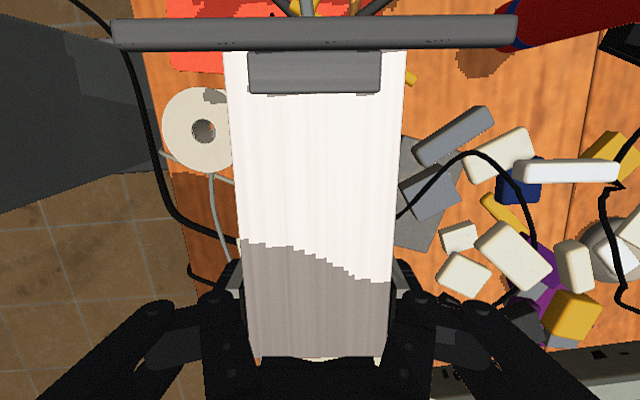

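Lid still shut (bar at rows 15–50 as before) and aligned. The spool is below-left and the can clear at far right. Driving the bar into the horns.

```bash
python3 -m inch '[[0.015,0,0,0,0,0,0.6],[0.015,0,0,0,0,0,0.6],[0.01,0,0,0,0,0,0.6],[0.006,0,0,0,0,0,0.6],[0.006,0,0,0,0,0,0.6]]' 30
python3 -m inch '[[0.006,0,0,0,0,0,0.6],[0.006,0,0,0,0,0,0.6],[0.006,0,0,0,0,0,0.6],[0.006,0,0,0,0,0,0.6]]' 30
python3 -m inch '[[0.006,0,0,0,0,0,0.6],[0.006,0,0,0,0,0,0.6],[0.006,0,0,0,0,0,0.6],[0,0,0,0,0,0,0.6]]' 30
python3 - <<'E'
from h import *
s=telemetry.observe(); z=s["position"][2]
snap("wrist","w5.png")
for n,h in {"lid_bar":.0445,"tin_mouth":.03}.items():
    for r in landmark_of(n,"wrist")[:1]: print(n,round(r["score"],2),np.round(r["xy"],0),np.round(at_z("wrist",r["xy"],z+h),4))
E
```

```text
clock: 10.0
position: [0.4929, -0.0459, 0.1072]
tool_rot: [-3.139, 0.003, 1.488]
force: [-15.1, -27.4, -4.1]
grip_width: 0.0555
finger_force: 33.2
clock: 10.4
position: [0.4948, -0.0246, 0.1072]
tool_rot: [-3.139, 0.005, 1.485]
force: [-9.4, -30.1, -6.7]
grip_width: 0.0558
finger_force: 33.1
clock: 10.8
position: [0.4964, -0.0057, 0.1071]
tool_rot: [-3.139, 0.004, 1.486]
force: [-8.1, -22.3, -5.9]
grip_width: 0.0556
finger_force: 33.6
lid_bar 0.88 [316. 179.] [0.5009 0.0465 0.1516]
tin_mouth 0.64 [318.  28.] [0.5053 0.0921 0.1371]
```

View pics/w5.png

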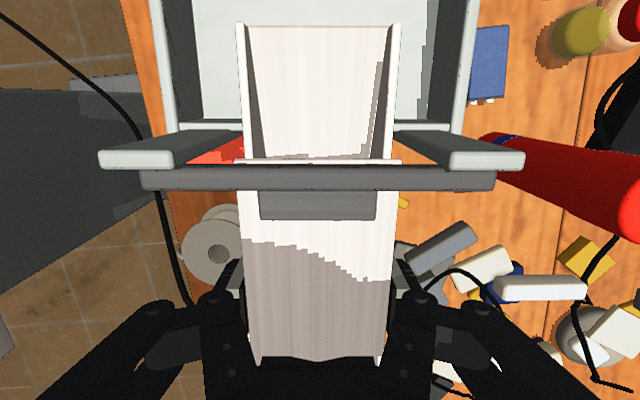

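The lid is sliding: bar at rows 165–190 against the horns at (100–200,155) and (450–525,158), ramp visible above it, and the tin has not slipped in the grip (rear edge still at row 360). It is about 42 mm open, so I'll continue gently.

```bash
python3 -m inch '[[0.005,0,0,0,0,0,0.6],[0.005,0,0,0,0,0,0.6],[0,0,0,0,0,0,0.6]]' 30
python3 -m inch '[[0.002,0,0,0,0,0,0.6],[0,0,0,0,0,0,0.6]]' 30
python3 - <<'E'
from h import *
s=telemetry.observe(); z=s["position"][2]
snap("wrist","w6.png")
for n,h in {"lid_bar":.0445,"tin_mouth":.03}.items():
    for r in landmark_of(n,"wrist")[:1]: print(n,round(r["score"],2),np.round(r["xy"],0),np.round(at_z("wrist",r["xy"],z+h),4))
E
```

```text
clock: 11.25
position: [0.4973, 0.0039, 0.107]
tool_rot: [-3.139, 0.005, 1.486]
force: [-7.3, -23.8, -7.5]
grip_width: 0.0557
finger_force: 33.7
clock: 11.45
position: [0.4974, 0.0055, 0.107]
tool_rot: [-3.139, 0.005, 1.486]
force: [-7.0, -26.5, -8.4]
grip_width: 0.0553
finger_force: 33.9
lid_bar 0.69 [315. 211.] [0.5007 0.0473 0.1515]
tin_mouth 0.65 [317.  30.] [0.5061 0.1027 0.137 ]
```

Open about 51 mm (bar at 0.0473, mouth at 0.1027). I'll back off, lift above the horns and tip.

```bash
python3 -m inch '[[-0.003,0,0,0,0,0,0.6],[0,0,-0.01,0,0,0,0.6],[0,0,-0.015,0,0,0,0.6],[0,0,-0.012,0,0,0,0.6],[0,0,0,0,0,0,0.6]]' 30
python3 -m inch '[[-0.003,0,-0.0115,0,-0.115,0,0.6],[-0.003,0,-0.0115,0,-0.115,0,0.6],[-0.003,0,-0.0115,0,-0.115,0,0.6],[0,0,0,0,0,0,0.6]]' 30
python3 - <<'E'
from h import *
s=telemetry.observe(); print({k:np.round(s[k],4).tolist() for k in ("clock","qpos")})
M=R.from_euler("xyz",s["tool_rot"]).as_matrix(); print("mouth",np.round(s["position"]+M@[.099,0,-.027],4),"tip",np.degrees(np.arcsin(-M[2,0])))
E
```

```text
clock: 12.1
position: [0.4998, 0.0072, 0.1461]
tool_rot: [3.139, -0.001, 1.49]
force: [0.1, -0.1, -1.9]
grip_width: 0.0557
finger_force: 34.7
clock: 12.5
position: [0.4992, 0.0059, 0.1794]
tool_rot: [3.142, 0.349, 1.497]
force: [0.1, 0.8, -3.4]
grip_width: 0.0554
finger_force: 34.7
{'clock': 12.5, 'qpos': [-0.9313, 0.6153, 0.848, 1.9708, -0.1485, 0.8268, -0.1323]}
mouth [0.5067 0.1079 0.1709] tip 19.991494701208094
```

```bash
python3 -m inch '[[-0.003,0,-0.0115,0,-0.115,0,0.6],[-0.003,0,-0.0115,0,-0.115,0,0.6],[-0.003,0,-0.0115,0,-0.115,0,0.6],[0,0,0,0,0,0,0.6]]' 30
python3 - <<'E'
from h import *
s=telemetry.observe(); print({k:np.round(s[k],4).tolist() for k in ("clock","qpos")})
M=R.from_euler("xyz",s["tool_rot"]).as_matrix(); print("mouth",np.round(s["position"]+M@[.099,0,-.027],4),"tip",np.degrees(np.arcsin(-M[2,0])))
E
```

```text
clock: 12.9
position: [0.4995, 0.0121, 0.2129]
tool_rot: [-3.139, 0.694, 1.497]
force: [-0.5, 0.2, -2.5]
grip_width: 0.0558
finger_force: 34.7
{'clock': 12.9, 'qpos': [-1.1404, 0.7971, 0.9912, 1.8871, 0.0137, 0.9954, -0.3216]}
mouth [0.5065 0.1053 0.1704] tip 39.742456731140656
```

```bash
python3 -m inch '[[0.01,0,0.009,0,0,0,0.6],[0.01,0,0.009,0,0,0,0.6],[0.01,0,0.009,0,0,0,0.6],[-0.003,0,-0.0115,0,-0.12,0,0.6],[-0.003,0,-0.0115,0,-0.12,0,0.6]]' 30
python3 -m inch '[[0,0,0,0,0,0,0.6],[0,0,0,0,0,0,0.6],[0,0,0,0,0,0,0.6],[0,0,0,0,0,0,0.6],[0,0,0,0,0,0,0.6]]' 30
python3 - <<'E'
from h import *
s=telemetry.observe(); print({k:np.round(s[k],4).tolist() for k in ("clock","qpos")})
M=R.from_euler("xyz",s["tool_rot"]).as_matrix(); print("mouth",np.round(s["position"]+M@[.099,0,-.027],4),"tip",np.degrees(np.arcsin(-M[2,0])))
a=snap("wrist")
for r in landmark_of("housing","wrist")[:2]: print(r,at_z("wrist",r["xy"],.059))
b=snap("scene")
for r in landmark_of("housing","scene")[:2]: print(r,at_z("scene",r["xy"],.059))
c=cv2.resize(b[80:240,160:360],None,fx=2.5,fy=2.5)
cv2.imwrite("pics/w7.png",np.vstack([cv2.resize(a,(500,312)),c[:280]] if 0 else [cv2.resize(a,(500,312)),c[:280]])[:,:,::-1])
E
```

```text
clock: 13.4
position: [0.5003, 0.0255, 0.1952]
tool_rot: [3.141, 0.932, 1.487]
force: [0.8, 0.0, -2.4]
grip_width: 0.0558
finger_force: 34.7
clock: 13.9
position: [0.5004, 0.0259, 0.1956]
tool_rot: [3.141, 0.928, 1.488]
force: [-0.6, -0.6, -2.9]
grip_width: 0.0554
finger_force: 34.7
{'clock': 13.9, 'qpos': [-1.2044, 0.9969, 1.0024, 1.8312, 0.0548, 1.0729, -0.4259]}
mouth [0.5071 0.1066 0.1325] tip 53.17502351185941
{'xy': [231.0, 147.8], 'score': 0.41} [0.538379   0.19853232 0.059     ]
```

View pics/w7.png

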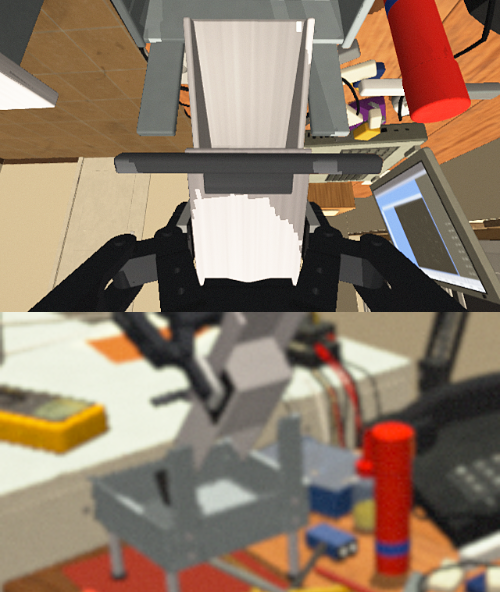

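The scene crop shows a black item inside the bin at about (162,488), and the wrist view shows an empty ramp. I'll raise, level the tin and verify.

```bash
python3 -m inch '[[-0.01,0,-0.0075,0,0,0,0.6],[-0.015,0,-0.0115,0,0,0,0.6],[-0.015,0,-0.0115,0,0,0,0.6],[0.003,0,0.0115,0,0.115,0,0.6],[0.003,0,0.0115,0,0.115,0,0.6]]' 30
python3 -m inch '[[0.003,0,0.0115,0,0.115,0,0.6],[0.003,0,0.0115,0,0.115,0,0.6],[0.003,0,0.0115,0,0.115,0,0.6],[0.003,0,0.0115,0,0.115,0,0.6],[0.003,0,0.0115,0,0.115,0,0.6]]' 30
python3 -m inch '[[0.003,0,0.0115,0,0.123,0,0.6],[-0.03,0,-0.03,0,0,0,0.6],[-0.03,0,-0.04,0,0,0,0.6],[-0.03,0,-0.03,0,0,0,0.6],[0,0,0,0,0,0,0.6]]' 30
python3 - <<'E'
from h import *
s=telemetry.observe(); print({k:np.round(s[k],4).tolist() for k in ("clock","qpos","position","tool_rot")})
a=snap("wrist")
for r in landmark_of("housing","wrist")[:2]: print(r,at_z("wrist",r["xy"],.059))
b=snap("scene")
for r in landmark_of("housing","scene")[:2]: print(r,at_z("scene",r["xy"],.059))
c=cv2.resize(b[100:220,170:350],None,fx=2.78,fy=2.5)
cv2.imwrite("pics/w8.png",np.vstack([cv2.resize(a,(500,300)),c[:,:500]])[:,:,::-1])
E
```

```text
clock: 14.6
position: [0.5, 0.0138, 0.2277]
tool_rot: [3.139, 0.696, 1.49]
force: [1.5, -1.1, -2.2]
grip_width: 0.0553
finger_force: 34.7
clock: 15.1
position: [0.4989, 0.0005, 0.1708]
tool_rot: [3.138, 0.12, 1.49]
force: [0.4, 0.9, -2.4]
grip_width: 0.0554
finger_force: 34.6
clock: 15.6
position: [0.4919, -0.0912, 0.2641]
tool_rot: [3.136, 0.012, 1.485]
force: [0.5, 0.4, -2.1]
grip_width: 0.0554
finger_force: 34.7
{'clock': 15.6, 'qpos': [-0.5083, 0.3515, 0.7337, 1.9145, -0.269, 0.971, 0.261], 'position': [0.4919, -0.0912, 0.2641], 'tool_rot': [3.1357, 0.0122, 1.4849]}
{'xy': [314.3, 185.4], 'score': 0.48} [ 0.48697488 -0.10503742  0.059     ]
{'xy': [233.2, 152.4], 'score': 0.47} [0.52696001 0.17419622 0.059     ]
{'xy': [280.3, 62.5], 'score': 0.28} [1.12456612 0.70515853 0.059     ]
```

View pics/w8.png

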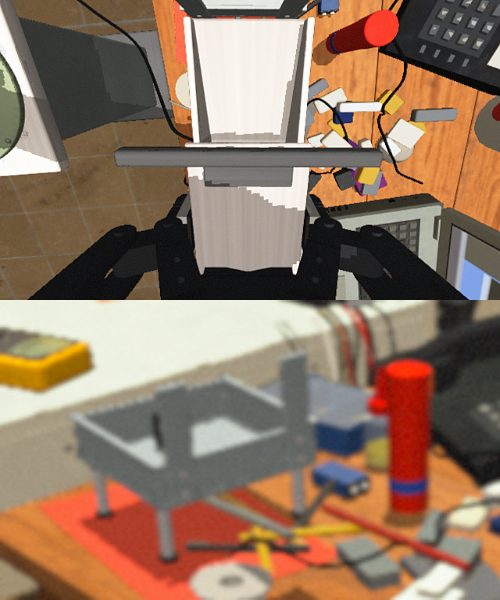

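The tin is empty on its ramp, and the black item sits in the bin behind the left horn at (155,430). I'll place the tin near its old spot, in the clear area.

```bash
python3 -m inch '[[-0.02,-0.004,0,0,0.012,0,0.6],[-0.03,-0.006,0,0,0,0,0.6],[-0.03,-0.006,0,0,0,0,0.6],[-0.03,-0.006,0,0,0,0,0.6],[-0.03,-0.006,0,0,0,0,0.6]]' 30
python3 -m inch '[[-0.03,-0.006,0.02,0,0,0,0.6],[-0.03,-0.006,0.04,0,0,0,0.6],[-0.024,-0.005,0.04,0,0,0,0.6],[-0.01,-0.002,0.04,0,0,0,0.6],[0,0,0.04,0,0,0,0.6]]' 30
python3 -m inch '[[0,0,0.03,0,0,0,0.6],[0,0,0.02,0,0,0,0.6],[0,0,0.01,0,0,0,0.6],[0,0,0,0,0,0,0.6],[0,0,0,0,0,0,0.6]]' 30
```

```text
clock: 16.3
position: [0.4516, -0.2236, 0.2588]
tool_rot: [-3.139, 0.0, 1.492]
force: [0.2, 0.0, -2.8]
grip_width: 0.0557
finger_force: 34.7
clock: 16.8
position: [0.4243, -0.3162, 0.0775]
tool_rot: [-3.139, 0.001, 1.489]
force: [1.4, -0.0, -1.6]
grip_width: 0.0559
finger_force: 34.6
clock: 17.3
position: [0.4256, -0.3155, 0.0203]
tool_rot: [-3.141, 0.001, 1.49]
force: [-0.5, -0.7, -1.9]
grip_width: 0.0554
finger_force: 34.6
```

```bash
python3 -m inch '[[0,0,0.008,0,0,0,0.6],[0,0,0.005,0,0,0,0.6],[0,0,0.002,0,0,0,0.6],[0,0,0.002,0,0,0,0.6],[0,0,0,0,0,0,0.6]]' 30
python3 -m inch '[[0,0,0.001,0,0,0,0.6],[0,0,0.001,0,0,0,0.6],[0,0,0,0,0,0,0.6]]' 30
```

```text
clock: 17.8
position: [0.4253, -0.3155, 0.0029]
tool_rot: [-3.141, 0.0, 1.49]
force: [-0.9, 1.0, -0.9]
grip_width: 0.0559
finger_force: 35.2
clock: 18.1
position: [0.4254, -0.316, 0.002]
tool_rot: [3.141, 0.0, 1.489]
force: [-5.7, 4.9, 30.7]
grip_width: 0.0558
finger_force: 39.1
```

```bash
python3 -m inch '[[0,0,-0.001,0,0,0,0.5],[0,0,0,0,0,0,0.3],[0,0,0,0,0,0,0.15],[0,0,0,0,0,0,0],[0,0,0,0,0,0,0]]' 30
python3 -m inch '[[0,0,-0.01,0,0,0,0],[0,0,-0.02,0,0,0,0],[0,0,-0.04,0,0,0,0],[0,0,-0.04,0,0,0,0],[0,0,-0.04,0,0,0,0]]'
python3 -m inch '[[0,0,-0.045,0,0,0,0],[0,0,-0.045,0,0,0,0],[0,0,-0.045,0,0,0,0],[0.04,0.008,-0.04,0,0,0,0],[0.04,0.008,-0.02,0,0,0,0]]'
python3 - <<'E'
from h import *
a=snap("wrist","w9.png")
for n,h in {"tin":0,"lid_bar":.0445,"tin_mouth":.03,"spool":0}.items():
    for r in landmark_of(n,"wrist")[:1]: print(n,round(r["score"],2),np.round(r["xy"],0),np.round(at_z("wrist",r["xy"],h),4))
E
python3 -m inch '[[0.04,0.008,0,0,0,0,0],[0.04,0.008,0,0,0,0,0],[0.04,0.008,0,0,0,0,0],[0.04,0.008,0,0,0,0,0],[0.04,0.008,0,0,0,0,0]]'
python3 -m inch '[[0.04,0.008,0,0,0,0,0],[0.04,0.008,0,0,0,0,0],[0.04,0.008,0,0,0,0,0],[0.04,0.008,0,0,0,0,0],[0.0,0,0,0,0,0,0]]'
python3 - <<'E'
from h import *
b=snap("wrist")
for n,h in {"housing":.059,"spool":0,"spray_can":0,"battery":0}.items():
    for r in landmark_of(n,"wrist")[:1]: print(n,round(r["score"],2),np.round(r["xy"],0),np.round(at_z("wrist",r["xy"],h),4))
a=cv2.imread("pics/w9.png")
cv2.imwrite("pics/w10.png",np.vstack([cv2.resize(a,(480,300)),cv2.resize(b,(480,300))[:,:,::-1]]))
E
```

```text
clock: 18.6
position: [0.4253, -0.3155, 0.0017]
tool_rot: [-3.14, 0.0, 1.49]
force: [0.4, -0.6, 0.4]
grip_width: 0.0856
finger_force: 0.0
clock: 19.1
position: [0.425, -0.3154, 0.1539]
tool_rot: [-3.14, 0.0, 1.489]
force: [0.6, 0.7, -0.6]
grip_width: 0.0855
finger_force: 0.0
clock: 19.6
position: [0.4462, -0.2426, 0.3449]
tool_rot: [3.14, 0.001, 1.486]
force: [0.8, 0.7, 0.1]
grip_width: 0.0853
finger_force: 0.0
tin 0.9 [306. 172.] [ 0.4307 -0.2688  0.    ]
lid_bar 0.65 [306. 179.] [ 0.43   -0.271   0.0445]
clock: 20.35
position: [0.5025, -0.0457, 0.3413]
tool_rot: [-3.14, 0.001, 1.487]
force: [2.1, -0.0, 0.2]
grip_width: 0.0853
finger_force: 0.0
clock: 20.85
position: [0.5481, 0.1151, 0.3401]
tool_rot: [-3.139, 0.001, 1.494]
force: [-1.0, -1.1, -0.2]
grip_width: 0.0855
finger_force: 0.0
housing 0.95 [287. 145.] [0.508  0.1317 0.059 ]
spool 0.84 [248. 248.] [ 0.417  -0.0447  0.    ]
spray_can 0.78 [377. 210.] [0.6371 0.0055 0.    ]
battery 0.95 [364. 170.] [0.6183 0.074  0.    ]
```

View pics/w10.png

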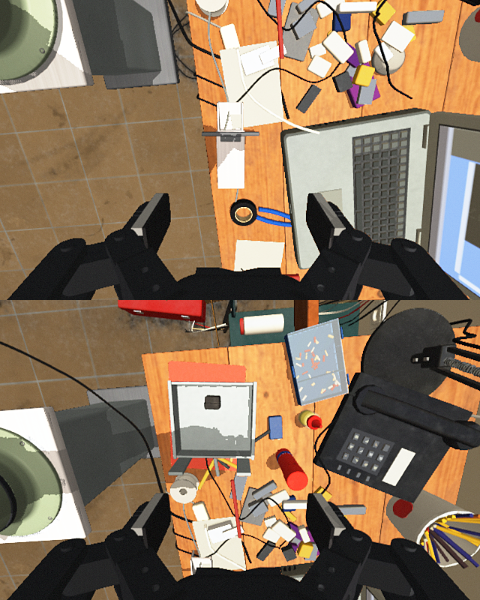

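The upper view shows the tin upright on the desk at (230,145) with its lid back. The lower view shows the black housing lying in the bin at (212,402), and the spool, can and battery unmoved. Handing in.

```bash
python3 -c "
from h import *
print(bot.job_done())"
```

```text
the job is handed in; nothing more can be done
None
```

The job is handed in, with no verdict shown: the lid stayed shut until the horns slid it back, the housing is in the bin, the tin stands upright on the desk with its lid back, and the spool, spray can and battery look unmoved; about 21 s were used.

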